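# Rack the row of deep sockets by size

### The arm

A 6-joint arm with a two-finger parallel gripper is mounted at the origin on the work surface. World frame = base frame: x ahead of the robot, y to its left, z up, the work surface at z = 0. Lengths are in m, angles in rad, forces in N, time in s.
With the tool pointing down it reaches from about 0.375 to 0.975 m from the base axis. Payload 3.8 kg.
Tool frame: the origin (TCP) lies at the very end of the fingers, on their centre line; the grasp point (between the pads) lies 19 mm behind it; z points along the fingers, y is the line along which they close (so a half turn about z gives the same grasp; the last joint's range is limited). The gripper opens to 85 mm and grips with 20 to 120 N. Pads are 22 mm wide; open, the fingers measure 114 mm over their backs; the gripper's body (76 mm by 85 mm) begins 54 mm behind the grasp point. The pads swing forward as they close: fully open they stand 13 mm farther back than shut.
Start: joints at [1.16, 0.264, 1.604, -0, 1.274, -0.037], TCP at [0.246, 0.628, 0.231] pointing down, gripper open.
Joint ranges: [-2.63, 2.63], [-0.94, 2.18], [0.31, 2.57], [-1.31, 4.45], [0, 2.66], [-2.55, 2.55]. Speed limits (rad/s): [2.57, 2.57, 3.14, 3.14, 3.14, 3.14].

### API

Orientations are given as a unit quaternion [w, x, y, z].
In Python, from cell import env gives the robot as it stands. The module is installed in compiled form; this text tells all that it offers.
- The arm moves only by the tool arm_command, never from a script. Its argument "deltas" is one flat list of numbers, 7 for each row, row after row: the shift along the tool's x, y, z in units of 0.15 m (1.0 is 0.15 m), then the turn, a rotation vector about the tool's x, y, z in units of pi rad (1.0 is pi rad), then the closure, from 0 (fully open) to 1 (shut). A call has 1 to 5 rows; each row is the pose to reach, as a shift and turn from the pose commanded when the call began, along the tool's axes at that moment, turning the shorter way round; what a row does not reach only later rows make up. A row lasts 1/12 s, in which the tool goes at most 41.7 mm and 7.16 degrees, less where a joint would pass 70% of its speed; a pose out of reach is approached as far as the arm can. A call with a number of a shift or a turn outside -1 to 1 is refused whole. A call with a gripper value outside its range is refused whole. The fingers move at their own pace and stop on an object; "force" is the grip in N (left out, the last holds). Time passes only in rows, so rows that repeat a pose let the fingers close. It gives the time, the measured TCP pose, the force, the opening and the grip force at its end, in the units of the state.
- env.observe(): the state, without advancing time (a new reading comes with each control period).
- env.read_camera(name): name is "side" or "top"; returns a dict with "color" (420x560x3 uint8, blue, green, red), "range_z" (420x560 float32, m along the optical axis (not along the pixel's ray), 0 where there is no reading), "fx", "fy", "cx", "cy" (pixels), "eye" and "rotation" of the camera in the world. Camera axes: x right, y down, z forward; pixel columns grow to the right and rows downward; lengths in m; the calibration is good to about 2 mm. A picture is of the moment at which its call begins.
- env.close_job(): hands the job in; it is judged then, once.
The state is a dict: "t": time; "joint_positions": joint angles; "qd": joint speeds; "joint_efforts": joint torques, N m; "tool_pos": TCP position; "tool_rot": TCP orientation; "wrist_force": force on the tool from outside, world axes, zero at the start; "moment": the same for the moment, N m; "opening": finger opening in m; "grip_force": force on a finger pad.
Only numpy, scipy, OpenCV 4.12 (cv2) and the standard library are available. Lean on these libraries where they do the work, as an engineer would, in place of code of your own. Each camera call takes 0.05 s, during which the arm holds its last target. There are 200 camera calls.

### The job

The wheel job is done and the row of four deep chrome sockets is waiting in the plywood tray: move it over to the grey socket rack, into the order of the rack's wells, so that every socket stands in the well of its own size, the smallest socket in the smallest well and so on up to the largest. Keep them upright with the hexagon end up, set each one down on the floor of its well rather than dropping it, and leave all four standing there free.

Things in the scene. Friction and masses are not known exactly. Their poses are not given: they have to be found in the camera images.
- tray: plywood tray the sockets start in: 76 x 293 mm, four open square bays in a row along its own y axis (72 mm from bay to bay), outer walls and dividers 5 mm thick and 18 mm high, floor 5 mm above the bench. Fixed. Origin: centre of its underside, on the bench.
- rack_base: black plastic base plate of the socket rack, 82 x 296 mm and 6 mm thick, fixed to the bench; the four grey wells stand on it in a row along its own y axis, 72 mm from well to well. Origin: centre of its underside, on the bench.
- socket_small: the smallest of four deep chrome wrench sockets: an upright steel cylinder 22 mm in diameter and 78 mm tall, hexagonal opening at the top, 120 g or up to a quarter more or less; stands loose somewhere in one bay of the tray (its underside 5 mm above the bench), any socket in any bay. Origin: centre of its underside; z points up along its axis.
- socket_medium: the second smallest of four deep chrome wrench sockets: an upright steel cylinder 30 mm in diameter and 78 mm tall, hexagonal opening at the top, 200 g or up to a quarter more or less; stands loose somewhere in one bay of the tray (its underside 5 mm above the bench), any socket in any bay. Origin: centre of its underside; z points up along its axis.
- socket_large: the second largest of four deep chrome wrench sockets: an upright steel cylinder 38 mm in diameter and 78 mm tall, hexagonal opening at the top, 300 g or up to a quarter more or less; stands loose somewhere in one bay of the tray (its underside 5 mm above the bench), any socket in any bay. Origin: centre of its underside; z points up along its axis.
- socket_giant: the largest of four deep chrome wrench sockets: an upright steel cylinder 46 mm in diameter and 78 mm tall, hexagonal opening at the top, 400 g or up to a quarter more or less; stands loose somewhere in one bay of the tray (its underside 5 mm above the bench), any socket in any bay. Origin: centre of its underside; z points up along its axis.
- well_small: the smallest of the rack's four wells: a grey plastic block 70 x 70 x 24 mm with a round tapered well, dark inside, 36 mm across at the mouth and 26 mm across at its flat floor, 16 mm deep: for the 22 mm socket. Fixed on the base plate; the order of the wells along the rack changes. Origin: centre of the block's underside, 6 mm above the bench, on the well's axis; the well's floor is 8 mm and its mouth 24 mm above the origin.
- well_medium: the second smallest of the rack's four wells: a grey plastic block 70 x 70 x 24 mm with a round tapered well, dark inside, 44 mm across at the mouth and 34 mm across at its flat floor, 16 mm deep: for the 30 mm socket. Fixed on the base plate; the order of the wells along the rack changes. Origin: centre of the block's underside, 6 mm above the bench, on the well's axis; the well's floor is 8 mm and its mouth 24 mm above the origin.
- well_large: the second largest of the rack's four wells: a grey plastic block 70 x 70 x 24 mm with a round tapered well, dark inside, 52 mm across at the mouth and 42 mm across at its flat floor, 16 mm deep: for the 38 mm socket. Fixed on the base plate; the order of the wells along the rack changes. Origin: centre of the block's underside, 6 mm above the bench, on the well's axis; the well's floor is 8 mm and its mouth 24 mm above the origin.
- well_giant: the largest of the rack's four wells: a grey plastic block 70 x 70 x 24 mm with a round tapered well, dark inside, 60 mm across at the mouth and 50 mm across at its flat floor, 16 mm deep: for the 46 mm socket. Fixed on the base plate; the order of the wells along the rack changes. Origin: centre of the block's underside, 6 mm above the bench, on the well's axis; the well's floor is 8 mm and its mouth 24 mm above the origin.

How it is judged:
By the outcome, as a careful person would: the job done as asked, in the order asked, and still so for the second after the job is handed in, with the robot touching nothing.
It also fails if it takes over 106 s, if anything falls off the work surface, if the arm or the gripper's body presses on something with over 40 N, if the wrist force passes 120 N, or if a joint passes its speed limit or range.

## Working session

There is one attempt and no reset: what is moved stays moved. The work goes in short steps, Python scripts to look and compute and a tool call to move; the robot and the scene stay as the last step left them, time stands still between calls to the robot, and variables do not carry over. Pictures are saved under pics/ and viewed, at most 14 in all, crops included, and the job is handed in when it is done.

Besides the shell and the picture viewer there is one more tool, called by a JSON object that holds its "name" and its "arguments", one argument or row to a line. arm_command: Moves the arm, as the interface text tells. Its arguments: {"type":"object","properties":{"deltas":{"type":"array","items":{"type":"number","minimum":-1,"maximum":1}},"force":{"type":"number"}},"required":["deltas"]}

```bash
mkdir -p pics
python3 - <<'E'
from cell import env
import cv2,numpy as np
s=env.observe(); print(s)
for n in("top","side"):
    c=env.read_camera(n); cv2.imwrite(f"pics/{n}0.png",c["color"]); np.savez(f"{n}0.npz",**c)
    print(n,c["fx"],c["fy"],c["cx"],c["cy"],c["eye"],c["rotation"])
E
```

```text
{'t': 0.0, 'joint_positions': array([ 1.16012098e+00,  2.64772107e-01,  1.60538992e+00, -4.41641957e-05,
        1.27368753e+00, -3.69096386e-02]), 'qd': array([ 0.0001936 ,  0.00157365,  0.00051607, -0.00055301,  0.00039004,
        0.00197948]), 'joint_efforts': array([ 1.03500341e-03, -5.15120173e+01, -3.67320156e+01,  5.14768669e-05,
        1.27659319e-02, -1.07887493e-05]), 'tool_pos': array([0.24618605, 0.62771388, 0.22994065]), 'tool_rot': array([-2.29855139e-04,  1.85790438e-01,  9.82588744e-01, -1.10499465e-03]), 'wrist_force': array([-0.57587162,  0.51476331,  0.35432263]), 'moment': array([-0.0251168 , -0.01129535,  0.01413294]), 'grip_force': 0.0, 'opening': 0.08557348998511716}
top 429.71944539185733 429.71944539185733 278.26690628716904 209.4936962417891 [ 0.39938316 -0.01068559  0.83970993] [-0.05974409  0.71266427 -0.69778211  0.04050207]
side 424.05137937554787 424.05137937554787 279.01308498690616 207.23464003945128 [0.35412498 0.5968324  0.51587652] [ 0.04869356 -0.10556987  0.88979359 -0.44130637]
```

View pics/top0.png

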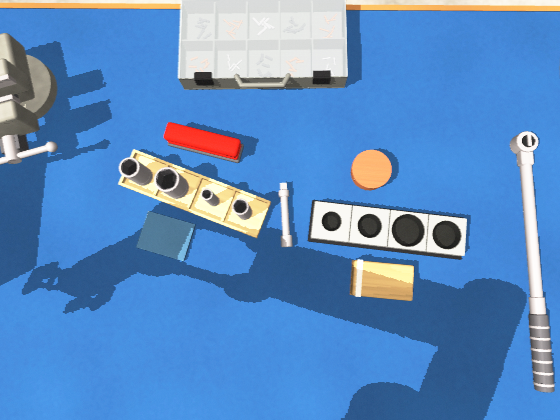

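View pics/side0.png

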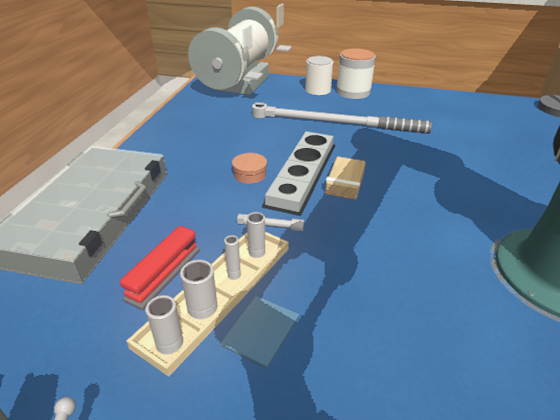

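The top view shows the sockets in the tray from left to right: large (129,168), giant (168,180), small (208,197) and medium (241,207). The rack wells are small (331,221), medium (370,225), giant (408,230) and large (446,235). The side view agrees with this order.

```bash
cat > h.py <<'E'
import numpy as np,cv2
from scipy.spatial.transform import Rotation as R
def rot(q): return R.from_quat(np.r_[q[1:],q[0]]).as_matrix()
def cloud(c):
    v,u=np.indices(c["range_z"].shape); z=c["range_z"]
    p=np.stack([(u-c["cx"])/c["fx"]*z,(v-c["cy"])/c["fy"]*z,z],-1)
    return p@rot(c["rotation"]).T+c["eye"]
def ray(c,uv,h):
    uv=np.atleast_2d(uv).astype(float)
    d=np.c_[(uv[:,0]-c["cx"])/c["fx"],(uv[:,1]-c["cy"])/c["fy"],np.ones(len(uv))]@rot(c["rotation"]).T
    return c["eye"]+d*((h-c["eye"][2])/d[:,2])[:,None]
def blobs(m,a=15):
    return [k for k in cv2.findContours(m.astype(np.uint8),cv2.RETR_EXTERNAL,cv2.CHAIN_APPROX_NONE)[0] if len(k)>=a]
def circ(c,k,h):
    p=ray(c,k[:,0],h)[:,:2]; (x,y),r=cv2.minEnclosingCircle(p.astype(np.float32))
    # algebraic fit
    s=np.linalg.lstsq(np.c_[2*p,np.ones(len(p))],(p**2).sum(1),rcond=None)[0]
    return np.round([s[0],s[1],2*np.sqrt(s[2]+s[0]**2+s[1]**2),2*r],4)
E
python3 - <<'E'
from h import *
for n in("top","side"):
    c=dict(np.load(n+"0.npz")); P=cloud(c); z=P[...,2]
    print(n)
    v,u=np.indices(z.shape)
    xy=P[...,:2]
    m=(z>.074)&(z<.092)&(xy[...,0]>.38)&(xy[...,0]<.62)&(abs(xy[...,1])<.4)
    for k in blobs(m,10): print("sock",k[:,0].mean(0).round(),circ(c,k,.083), np.median(z[m&(cv2.drawContours(np.zeros(z.shape,np.uint8),[k],-1,1,-1)>0)]))
    g=c["color"].max(-1)<70
    for k in blobs(g,25): 
        q=circ(c,k,.030)
        if .03<q[2]<.07: print("well",k[:,0].mean(0).round(),q)
    # rack top / tray rim
    m=(z>.025)&(z<.035)&(P[...,1]<-.02)&(P[...,1]>-.4)&(P[...,0]>.3)&(P[...,0]<.48)
    for k in blobs(m,80): print("rack",cv2.minAreaRect(ray(c,k[:,0],.030)[:,:2].astype(np.float32)))
    hsv=cv2.cvtColor(c["color"],cv2.COLOR_BGR2HSV)
    print("bench z",np.median(z[(hsv[...,0]>100)&(hsv[...,0]<125)&(z>-.05)]))
E
```

```text
top
sock [240. 206.] [0.5119 0.0794 0.0291 0.0311] 0.08203323378286831
sock [207. 194.] [0.5329 0.1401 0.0218 0.0238] 0.0818465778592039
sock [167. 179.] [0.5586 0.2142 0.0458 0.0485] 0.08213816944177321
sock [130. 167.] [0.5796 0.2833 0.0386 0.0421] 0.08189449842445906
well [446. 234.] [ 0.4738 -0.3022  0.05    0.0522]
well [408. 230.] [ 0.4809 -0.2307  0.0578  0.0601]
well [369. 225.] [ 0.4879 -0.1589  0.0421  0.0442]
well [331. 221.] [ 0.4949 -0.0872  0.0339  0.0356]
well [166. 179.] [0.5704 0.2317 0.0345 0.0386]
well [204.  79.] [0.7758 0.168  0.0349 0.0456]
well [321.  77.] [ 0.7818 -0.0669  0.0328  0.0407]
rack ((0.38675475120544434, -0.183280348777771), (0.11169357597827911, 0.06813321262598038), 85.49603271484375)
rack ((0.45894119143486023, -0.19353486597537994), (0.2871038317680359, 0.04319212958216667), 89.41893768310547)
bench z 0.00010034667812008902
side
sock [161. 310.] [0.5794 0.2878 0.0415 0.0456] 0.08200057419272755
sock [197. 274.] [0.5585 0.2183 0.0494 0.0547] 0.08195687962245249
sock [232. 242.] [0.5324 0.1452 0.0262 0.0311] 0.080607197584666
sock [256. 220.] [0.5113 0.0846 0.0348 0.0402] 0.08016658938472737
well [ 91. 243.] [0.7846 0.1466 0.0458 0.0668]
well [287. 188.] [ 0.4973 -0.0908  0.0302  0.0337]
well [298. 170.] [ 0.4899 -0.1626  0.0367  0.0417]
well [153. 167.] [ 0.7883 -0.0937  0.0486  0.0741]
well [307. 154.] [ 0.4824 -0.2346  0.0509  0.0564]
well [315. 140.] [ 0.4754 -0.3053  0.0434  0.0496]
well [546. 108.] [-0.1087 -0.6458  0.0484  0.0814]
rack ((0.38761940598487854, -0.1786099076271057), (0.11767563223838806, 0.06823980063199997), 85.24142456054688)
rack ((0.4587055444717407, -0.19069671630859375), (0.29365256428718567, 0.043308746069669724), 89.36153411865234)
bench z 0.00033599236987191805
```

The measured diameters and heights match the given sizes, and the wells are 72 mm apart. Next I check the obstacle heights near both rows.

Run:
```python
from h import *
c=dict(np.load("top0.npz")); P=cloud(c)
for n,(a,b,d,e) in dict(red=(160,245,120,165),puck=(345,395,145,192),wood=(348,418,255,305),vise=(0,62,30,165),case=(178,350,0,90),bar=(277,297,178,250)).items():
    q=P[d:e,a:b].reshape(-1,3); q=q[q[:,2]>.012]; 
    if len(q): print(n,q.min(0).round(3),q.max(0).round(3))
# tray rim
for a,b in((.58,.283),(.559,.214),(.533,.14),(.512,.0795),(.474,-.302),(.481,-.231),(.488,-.159),(.495,-.087)):
    m=(np.hypot(P[...,0]-a,P[...,1]-b)<.065)&(np.hypot(P[...,0]-a,P[...,1]-b)>.035)&(abs(np.cos(np.radians(-12))*(P[...,1]-b)-np.sin(np.radians(-12))*(P[...,0]-a))<.016)
    print(a,b,"max finger-lane height",P[...,2][m].max().round(3))
```

```text
red [ 0.399 -0.011  0.012] [0.68 0.25 0.84]
puck [ 0.399 -0.201  0.012] [ 0.634 -0.011  0.84 ]
wood [ 0.351 -0.24   0.012] [ 0.424 -0.011  0.84 ]
vise [ 0.399 -0.011  0.012] [0.843 0.553 0.84 ]
case [ 0.399 -0.116  0.012] [0.935 0.218 0.84 ]
bar [ 0.399 -0.015  0.012] [0.569 0.013 0.84 ]
0.58 0.283 max finger-lane height 0.021
0.559 0.214 max finger-lane height 0.021
0.533 0.14 max finger-lane height 0.022
0.512 0.0795 max finger-lane height 0.022
0.474 -0.302 max finger-lane height 0.033
0.481 -0.231 max finger-lane height 0.032
0.488 -0.159 max finger-lane height 0.033
0.495 -0.087 max finger-lane height 0.033
```

Create d.py:
```python
# usage: d.py x y z [yawdeg]: tool-frame deltas (move units) to reach the target, tool down
import sys; from h import *; from cell import env
def go(x,y,z,yaw=-12):
    s=env.observe(); A=rot(s["tool_rot"]); yw=np.radians(yaw)
    Y=np.array([np.cos(yw),np.sin(yw),0]); Z=np.array([0,0,-1.]); T=np.c_[np.cross(Y,Z),Y,Z]
    print("t",s["t"],"pos",s["tool_pos"].round(4),"shift",(A.T@(np.array([x,y,z])-s["tool_pos"])/.15).round(3),"turn",(R.from_matrix(A.T@T).as_rotvec()/np.pi).round(4))
if __name__=="__main__": go(*map(float,sys.argv[1:]))
```

```text
(no output)
```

{"name": "arm_command", "arguments": {
  "deltas": [-0.2,-0.12,0,0,0,0.038,0,-0.4,-0.24,0,0,0,0.076,0,-0.6,-0.36,0,0,0,0.114,0,-0.8,-0.48,0,0,0,0.152,0,-0.93,-0.56,0,0,0,0.19,0]
}}

```text
t: 0.52
tool_pos: [0.3469, 0.4965, 0.2306]
tool_rot: [0.0, 0.469, 0.883, -0.001]
wrist_force: [-0.9, 0.2, -0.3]
opening: 0.0857
grip_force: 0.0
```

```bash
python3 d.py .48 .37 .2; python3 d.py .58 .283 .16
```

```text
t 0.5167 pos [0.3469 0.4965 0.2306] shift [-1.195  0.264  0.205] turn [-1.000e-04  6.000e-04  2.555e-01]
t 0.5167 pos [0.3469 0.4965 0.2306] shift [-2.048  0.493  0.473] turn [-1.000e-04  6.000e-04  2.555e-01]
```

{"name": "arm_command", "arguments": {
  "deltas": [-0.2,0.05,0.04,0,0,0.038,0,-0.4,0.1,0.08,0,0,0.076,0,-0.6,0.15,0.12,0,0,0.114,0,-0.8,0.2,0.16,0,0,0.152,0,-0.95,0.23,0.2,0,0,0.19,0]
}}

```text
t: 0.93
tool_pos: [0.456, 0.3992, 0.2005]
tool_rot: [0.0, 0.708, 0.706, -0.0]
wrist_force: [-1.5, 0.1, 0.2]
opening: 0.0857
grip_force: 0.0
```

```bash
python3 d.py .58 .283 .16
```

```text
t 0.9333 pos [0.456  0.3992 0.2005] shift [-0.771  0.829  0.271] turn [0.     0.0003 0.0655]
```

{"name": "arm_command", "arguments": {
  "deltas": [-0.17,0.18,0.06,0,0,0.02,0,-0.34,0.36,0.12,0,0,0.04,0,-0.51,0.54,0.18,0,0,0.0655,0,-0.68,0.72,0.24,0,0,0.0655,0,-0.771,0.829,0.271,0,0,0.0655,0]
}}

```text
t: 1.35
tool_pos: [0.5807, 0.2824, 0.1587]
tool_rot: [0.0, 0.776, 0.631, -0.001]
wrist_force: [0.2, 1.0, 0.1]
opening: 0.0851
grip_force: 0.0
```

```bash
python3 d.py .5798 .2835 .04
python3 - <<'E'
from cell import env
from h import *
for n in("side",):
    c=env.read_camera(n); cv2.imwrite(f"pics/{n}1.png",c["color"])
E
```

```text
t 1.35 pos [0.5807 0.2824 0.1587] shift [ 0.007 -0.007  0.791] turn [-0.0003  0.0007  0.0015]
```

View pics/side1.png

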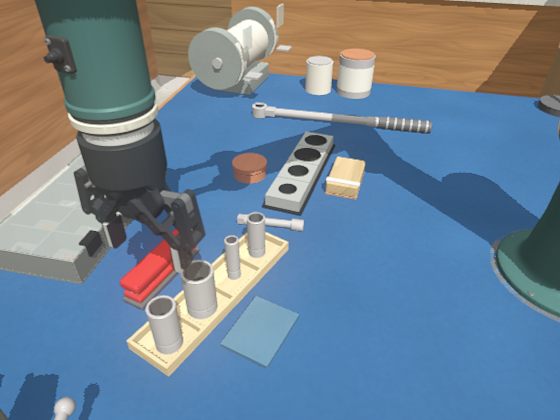

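The open gripper stands above the large socket, with its fingers at about (115,230) and (185,245) and the socket at (165,310). I descend and grip.

{"name": "arm_command", "arguments": {
  "deltas": [0,0,0.2,0,0,0,0,0,0,0.4,0,0,0,0,0,0,0.55,0,0,0,0,0,0,0.7,0,0,0,0,0,0,0.79,0,0,0,0],
  "force": 40
}}

```text
t: 1.82
tool_pos: [0.5771, 0.285, 0.0386]
tool_rot: [-0.001, 0.775, 0.632, -0.002]
wrist_force: [0.2, -0.9, -0.2]
opening: 0.0858
grip_force: 0.0
```

{"name": "arm_command", "arguments": {
  "deltas": [0,0,0,0,0,0,0.3,0,0,0,0,0,0,0.4,0,0,0,0,0,0,0.5,0,0,0,0,0,0,0.6,0,0,0,0,0,0,0.7],
  "force": 40
}}

```text
t: 2.23
tool_pos: [0.581, 0.2867, 0.0445]
tool_rot: [0.001, 0.775, 0.632, 0.002]
wrist_force: [0.4, 1.0, 1.9]
opening: 0.0373
grip_force: 40.0
```

{"name": "arm_command", "arguments": {
  "deltas": [0,0,0,0,0,0,0.8,0,0,0,0,0,0,0.9,0,0,0,0,0,0,0.9,0,0,0,0,0,0,0.9,0,0,0,0,0,0,0.9],
  "force": 40
}}

```text
t: 2.65
tool_pos: [0.581, 0.2867, 0.0444]
tool_rot: [0.0, 0.775, 0.632, 0.002]
wrist_force: [0.1, 0.8, 6.5]
opening: 0.037
grip_force: 40.3
```

{"name": "arm_command", "arguments": {
  "deltas": [0,0,-0.05,0,0,0,0.9,0,0,-0.1,0,0,0,0.9,0,0,-0.3,0,0,0,0.9,0,0,-0.5,0,0,0,0.9,0,0,-0.75,0,0,0,0.9]
}}

```text
t: 3.07
tool_pos: [0.5768, 0.2847, 0.1528]
tool_rot: [-0.001, 0.775, 0.632, -0.003]
wrist_force: [1.1, -1.1, -2.7]
opening: 0.0367
grip_force: 40.8
```

```bash
python3 - <<'E'
from cell import env
from h import *
c=env.read_camera("side"); cv2.imwrite("pics/side2.png",c["color"][100:400,:300]); s=env.observe()
print(s["tool_pos"],s["tool_rot"],s["wrist_force"],s["opening"],s["joint_positions"])
E
python3 d.py .4738 -.3022 .155
```

```text
[0.58227031 0.28726197 0.16405279] [0.00118173 0.7749358  0.63202395 0.00433971] [2.57119096 1.30733146 4.23620295] 0.03669699145143273 [ 4.19960050e-01  2.57921899e-01  1.73863908e+00 -1.63664845e-05
  1.13603620e+00  6.22422380e-01]
t 3.1167 pos [0.5823 0.2873 0.1641] shift [-3.995  0.081  0.04 ] turn [ 0.0023 -0.0017  0.0022]
```

View pics/side2.png

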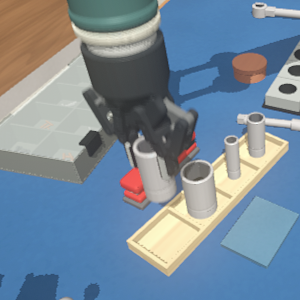

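The large socket is held upright between the fingers at about (155,165) in the crop. I carry it to the rack.

{"name": "arm_command", "arguments": {
  "deltas": [-0.1,0,0,0,0,0,0.9,-0.3,0,0,0,0,0,0.9,-0.5,0,0,0,0,0,0.9,-0.73,0,0,0,0,0,0.9,-0.95,0,0,0,0,0,0.9]
}}

```text
t: 3.53
tool_pos: [0.5489, 0.1446, 0.1536]
tool_rot: [-0.0, 0.775, 0.632, -0.001]
wrist_force: [-0.0, -0.3, -2.3]
opening: 0.0372
grip_force: 41.1
```

{"name": "arm_command", "arguments": {
  "deltas": [-0.2,0,0,0,0,0,0.9,-0.4,0,0,0,0,0,0.9,-0.6,0,0,0,0,0,0.9,-0.8,0,0,0,0,0,0.9,-1,0,0,0,0,0,0.9]
}}

```text
t: 3.95
tool_pos: [0.5187, -0.0022, 0.1538]
tool_rot: [-0.001, 0.775, 0.632, -0.001]
wrist_force: [1.4, 0.2, -1.9]
opening: 0.0376
grip_force: 41.1
```

{"name": "arm_command", "arguments": {
  "deltas": [-0.2,0,0,0,0,0,0.9,-0.4,0,0,0,0,0,0.9,-0.6,0,0,0,0,0,0.9,-0.8,0,0,0,0,0,0.9,-1,0,0,0,0,0,0.9]
}}

```text
t: 4.37
tool_pos: [0.4885, -0.1488, 0.1539]
tool_rot: [-0.001, 0.775, 0.632, -0.001]
wrist_force: [0.2, -0.1, -3.4]
opening: 0.037
grip_force: 41.1
```

{"name": "arm_command", "arguments": {
  "deltas": [-0.2,0,0,0,0,0,0.9,-0.4,0.03,0,0,0,0,0.9,-0.6,0.05,0,0,0,0,0.9,-0.8,0.08,0,0,0,0,0.9,-0.9,0.1,0,0,0,0,0.9]
}}

```text
t: 4.78
tool_pos: [0.4763, -0.2857, 0.154]
tool_rot: [-0.0, 0.776, 0.631, -0.001]
wrist_force: [0.6, 0.3, -2.4]
opening: 0.0373
grip_force: 41.1
```

{"name": "arm_command", "arguments": {
  "deltas": [0,0,0,0,0,0,0.9,0,0,0,0,0,0,0.9,0,0,0,0,0,0,0.9,0,0,0,0,0,0,0.9,0,0,0,0,0,0,0.9]
}}

```text
t: 5.2
tool_pos: [0.4778, -0.2815, 0.1544]
tool_rot: [-0.0, 0.775, 0.633, -0.0]
wrist_force: [-0.5, -0.6, -3.1]
opening: 0.0374
grip_force: 41.1
```

```bash
python3 d.py .4738 -.3022 .155
python3 - <<'E'
from cell import env
from h import *
c=env.read_camera("top"); cv2.imwrite("pics/top3.png",c["color"][140:340,280:560]);np.savez("top3.npz",**c); s=env.observe()
print(s["t"],s["tool_pos"],s["tool_rot"],s["wrist_force"],s["opening"])
E
```

```text
t 5.2 pos [ 0.4778 -0.2815  0.1544] shift [-0.141  0.002 -0.004] turn [-0.0002 -0.0002  0.0027]
5.25 [ 0.47788652 -0.28162844  0.15453903] [-2.28071174e-04  7.74493841e-01  6.32581409e-01  7.85094654e-06] [-0.13424431  0.00354268 -2.97455229] 0.03733849547370534
```

View pics/top3.png

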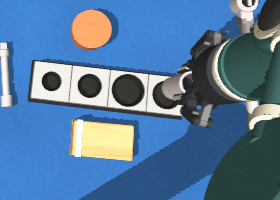

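{"name": "arm_command", "arguments": {
  "deltas": [-0.07,0,0,0,0,0,0.9,-0.141,0,0.1,0,0,0,0.9,-0.141,0,0.25,0,0,0,0.9,-0.141,0,0.4,0,0,0,0.9,-0.141,0,0.5,0,0,0,0.9]
}}

```text
t: 5.67
tool_pos: [0.4727, -0.3035, 0.0779]
tool_rot: [-0.001, 0.775, 0.632, -0.0]
wrist_force: [0.1, 1.7, -2.8]
opening: 0.0374
grip_force: 41.1
```

{"name": "arm_command", "arguments": {
  "deltas": [0,0,0,0,0,0,0.9,0,0,0,0,0,0,0.9,0,0,0,0,0,0,0.9,0,0,0,0,0,0,0.9,0,0,0,0,0,0,0.9]
}}

```text
t: 6.08
tool_pos: [0.4748, -0.3044, 0.0814]
tool_rot: [0.002, 0.775, 0.632, 0.0]
wrist_force: [-0.2, -0.0, -3.6]
opening: 0.0372
grip_force: 40.9
```

```bash
python3 d.py .4738 -.3022 .060
python3 - <<'E'
from cell import env
from h import *
c=env.read_camera("side"); P=cloud(c); cv2.imwrite("pics/side4.png",cv2.resize(c["color"][90:230,230:400],None,fx=3,fy=3)); s=env.observe();T=s["tool_pos"]
q=P.reshape(-1,3); m=(abs(q[:,0]-T[0])<.04)&(abs(q[:,1]-T[1])<.04)&(q[:,2]>.034)&(q[:,2]<T[2]-.004); q=q[m]
print(len(q),T)
from scipy.optimize import least_squares
f=least_squares(lambda p:np.hypot(q[:,0]-p[0],q[:,1]-p[1])-.019,T[:2],loss="soft_l1",f_scale=.001)
print(f.x,np.abs(f.fun).mean(),q[:,2].min(),q[:,2].max())
E
```

```text
t 6.0833 pos [ 0.4748 -0.3044  0.0814] shift [ 0.013 -0.01   0.143] turn [0.0009 0.0004 0.0022]
217 [ 0.47457399 -0.30423697  0.08117066]
[ 0.47436783 -0.30674671] 0.0009486301417101129 0.042113844907805065 0.07712051279821336
```

View pics/side4.png

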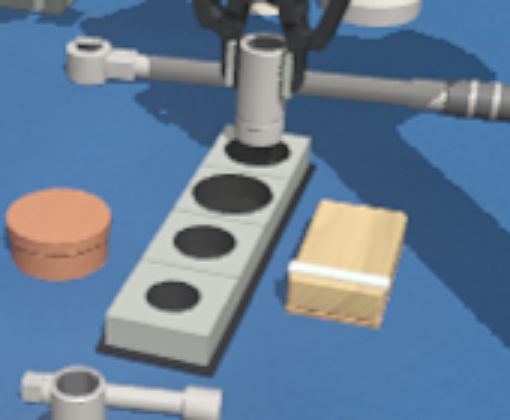

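The side view shows the socket directly over the large well (crop 258,150). In the same frame it is about 1.5 mm off, so I correct that and descend gently.

{"name": "arm_command", "arguments": {
  "deltas": [0.01,0.005,0.03,0,0,0,0.9,0.01,0.005,0.07,0,0,0,0.9,0.01,0.005,0.11,0,0,0,0.9,0.01,0.005,0.15,0,0,0,0.9,0.01,0.005,0.15,0,0,0,0.9]
}}

```text
t: 6.55
tool_pos: [0.4732, -0.3012, 0.0549]
tool_rot: [-0.002, 0.775, 0.632, -0.001]
wrist_force: [-0.5, 0.4, -2.9]
opening: 0.0369
grip_force: 40.9
```

{"name": "arm_command", "arguments": {
  "deltas": [0,0,0.005,0,0,0,0.9,0,0,0.01,0,0,0,0.9,0,0,0.015,0,0,0,0.9,0,0,0.015,0,0,0,0.9,0,0,0.015,0,0,0,0.9]
}}

```text
t: 6.97
tool_pos: [0.4748, -0.3024, 0.0551]
tool_rot: [0.0, 0.775, 0.632, 0.0]
wrist_force: [-0.9, -1.2, -2.3]
opening: 0.0374
grip_force: 40.9
```

{"name": "arm_command", "arguments": {
  "deltas": [0,0,0.005,0,0,0,0.9,0,0,0.01,0,0,0,0.9,0,0,0.01,0,0,0,0.9,0,0,0.01,0,0,0,0.9,0,0,0.01,0,0,0,0.9]
}}

```text
t: 7.38
tool_pos: [0.4747, -0.3023, 0.0535]
tool_rot: [0.0, 0.775, 0.632, 0.0]
wrist_force: [0.3, -0.6, -2.2]
opening: 0.0372
grip_force: 41.1
```

{"name": "arm_command", "arguments": {
  "deltas": [0,0,0.004,0,0,0,0.9,0,0,0.008,0,0,0,0.9,0,0,0.008,0,0,0,0.9,0,0,0.008,0,0,0,0.9,0,0,0.008,0,0,0,0.9]
}}

```text
t: 7.8
tool_pos: [0.4748, -0.3024, 0.0534]
tool_rot: [0.0, 0.775, 0.632, -0.0]
wrist_force: [-2.0, 0.6, 5.7]
opening: 0.0369
grip_force: 41.8
```

{"name": "arm_command", "arguments": {
  "deltas": [0,0,0.004,0,0,0,0.9,0,0,0.008,0,0,0,0.9,0,0,0.008,0,0,0,0.9,0,0,0.008,0,0,0,0.9,0,0,0.008,0,0,0,0.9]
}}

```text
t: 8.22
tool_pos: [0.4748, -0.3025, 0.0533]
tool_rot: [0.0, 0.775, 0.632, -0.0]
wrist_force: [-3.5, 2.5, 12.7]
opening: 0.037
grip_force: 42.3
```

Contact comes at the expected height of 0.0534, with 13 N. I ease off, release and lift.

{"name": "arm_command", "arguments": {
  "deltas": [0,0,-0.006,0,0,0,0.8,0,0,-0.006,0,0,0,0.6,0,0,-0.006,0,0,0,0.45,0,0,-0.006,0,0,0,0.3,0,0,-0.006,0,0,0,0.3]
}}

```text
t: 8.63
tool_pos: [0.4749, -0.3025, 0.0519]
tool_rot: [0.0, 0.775, 0.632, 0.0]
wrist_force: [0.3, -0.1, -0.7]
opening: 0.0601
grip_force: 0.0
```

{"name": "arm_command", "arguments": {
  "deltas": [0,0,0,0,0,0,0.1,0,0,-0.2,0,0,0,0,0,0,-0.4,0,0,0,0,0,0,-0.6,0,0,0,0,0,0,-0.75,0,0,0,0]
}}

```text
t: 9.05
tool_pos: [0.4753, -0.3027, 0.1667]
tool_rot: [0.001, 0.775, 0.632, 0.0]
wrist_force: [-0.4, 0.5, 0.0]
opening: 0.0857
grip_force: 0.0
```

```bash
python3 d.py .5588 .2142 .165
python3 - <<'E'
from cell import env
from h import *
c=env.read_camera("side"); P=cloud(c)
q=P.reshape(-1,3); m=(abs(q[:,0]-.474)<.04)&(abs(q[:,1]+.304)<.04)&(q[:,2]>.034)&(q[:,2]<.1); q=q[m]
print(len(q),np.percentile(q[:,2],[2,98]),q[q[:,2]<.05].mean(0),q[q[:,2]>.07].mean(0))
cv2.imwrite("pics/side5.png",cv2.resize(c["color"][50:230,230:400],None,fx=3,fy=3))
E
```

```text
t 9.05 pos [ 0.4753 -0.3027  0.1667] shift [ 3.488 -0.148  0.008] turn [0.0006 0.0003 0.0022]
448 [0.03696693 0.09246823] [ 0.4723679  -0.28984339  0.04279206] [ 0.47367725 -0.29783719  0.08385469]
```

View pics/side5.png

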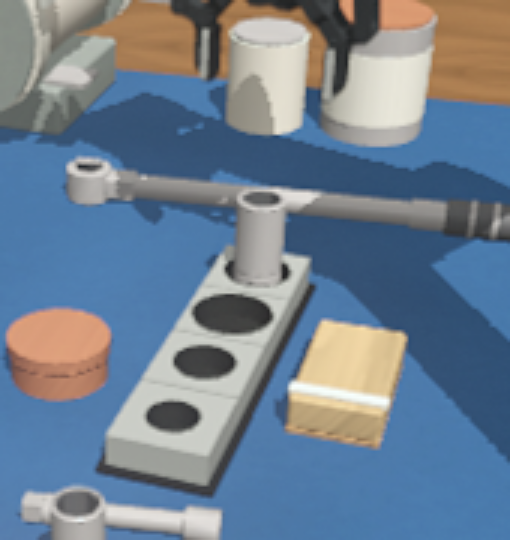

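The large socket stands in its well: its top is at 0.0925, against 0.092 expected. Next is the giant socket.

{"name": "arm_command", "arguments": {
  "deltas": [0.1,0,0,0,0,0,0,0.3,0,0,0,0,0,0,0.55,0,0,0,0,0,0,0.8,0,0,0,0,0,0,1,0,0,0,0,0,0]
}}

```text
t: 9.52
tool_pos: [0.5039, -0.1522, 0.1628]
tool_rot: [-0.001, 0.775, 0.632, -0.0]
wrist_force: [0.5, -0.1, 0.3]
opening: 0.0854
grip_force: 0.0
```

{"name": "arm_command", "arguments": {
  "deltas": [0.2,0,0,0,0,0,0,0.4,0,0,0,0,0,0,0.6,0,0,0,0,0,0,0.8,0,0,0,0,0,0,1,0,0,0,0,0,0]
}}

```text
t: 9.93
tool_pos: [0.5338, -0.0061, 0.1628]
tool_rot: [-0.001, 0.775, 0.632, -0.001]
wrist_force: [-0.8, -0.2, -0.2]
opening: 0.0857
grip_force: 0.0
```

{"name": "arm_command", "arguments": {
  "deltas": [0.2,0,0,0,0,0,0,0.4,-0.03,0,0,0,0,0,0.6,-0.08,0,0,0,0,0,0.8,-0.12,0,0,0,0,0,1,-0.148,0,0,0,0,0]
}}

```text
t: 10.35
tool_pos: [0.5415, 0.1451, 0.1626]
tool_rot: [-0.001, 0.775, 0.632, -0.001]
wrist_force: [0.8, -0.1, 0.4]
opening: 0.0856
grip_force: 0.0
```

{"name": "arm_command", "arguments": {
  "deltas": [0.2,0,0,0,0,0,0,0.35,0,0,0,0,0,0,0.488,0,0,0,0,0,0,0.488,0,0,0,0,0,0,0.488,0,0,0,0,0,0]
}}

```text
t: 10.77
tool_pos: [0.5568, 0.2159, 0.1627]
tool_rot: [-0.0, 0.774, 0.633, -0.001]
wrist_force: [-0.2, 0.5, 0.0]
opening: 0.0854
grip_force: 0.0
```

```bash
python3 d.py .5588 .2142 .044
```

```text
t 10.7667 pos [0.5568 0.2159 0.1627] shift [-0.007  0.017  0.791] turn [-0.0008  0.0005  0.003 ]
```

{"name": "arm_command", "arguments": {
  "deltas": [-0.007,0.015,0.2,0,0,0,0,-0.007,0.015,0.4,0,0,0,0,-0.007,0.015,0.55,0,0,0,0,-0.007,0.015,0.7,0,0,0,0,-0.007,0.015,0.79,0,0,0,0],
  "force": 50
}}

```text
t: 11.18
tool_pos: [0.5572, 0.2114, 0.0422]
tool_rot: [-0.001, 0.775, 0.632, -0.003]
wrist_force: [-1.2, 0.8, -0.4]
opening: 0.0853
grip_force: 0.0
```

{"name": "arm_command", "arguments": {
  "deltas": [0,0,0,0,0,0,0.1,0,0,0,0,0,0,0.2,0,0,0,0,0,0,0.3,0,0,0,0,0,0,0.4,0,0,0,0,0,0,0.5]
}}

```text
t: 11.6
tool_pos: [0.5614, 0.2138, 0.0481]
tool_rot: [0.0, 0.775, 0.632, 0.001]
wrist_force: [-1.3, -0.8, 2.0]
opening: 0.0451
grip_force: 50.5
```

{"name": "arm_command", "arguments": {
  "deltas": [0,0,0,0,0,0,0.6,0,0,0,0,0,0,0.8,0,0,0,0,0,0,0.9,0,0,0,0,0,0,0.9,0,0,0,0,0,0,0.9]
}}

```text
t: 12.02
tool_pos: [0.5614, 0.2138, 0.0481]
tool_rot: [0.001, 0.775, 0.632, 0.001]
wrist_force: [-1.6, -1.4, 7.1]
opening: 0.0449
grip_force: 50.6
```

{"name": "arm_command", "arguments": {
  "deltas": [0,0,-0.05,0,0,0,0.9,0,0,-0.1,0,0,0,0.9,0,0,-0.3,0,0,0,0.9,0,0,-0.5,0,0,0,0.9,0,0,-0.75,0,0,0,0.9]
}}

```text
t: 12.43
tool_pos: [0.5578, 0.2125, 0.157]
tool_rot: [-0.001, 0.775, 0.632, -0.003]
wrist_force: [0.4, -0.4, -5.0]
opening: 0.0447
grip_force: 52.4
```

```bash
python3 d.py .482 -.2309 .16
```

```text
t 12.4333 pos [0.5578 0.2125 0.157 ] shift [-2.997  0.099 -0.012] turn [-0.0016  0.0009  0.0022]
```

{"name": "arm_command", "arguments": {
  "deltas": [-0.1,0,0,0,0,0,0.9,-0.3,0,0,0,0,0,0.9,-0.55,0,0,0,0,0,0.9,-0.8,0,0,0,0,0,0.9,-1,0,0,0,0,0,0.9]
}}

```text
t: 12.85
tool_pos: [0.5282, 0.064, 0.1577]
tool_rot: [-0.0, 0.775, 0.632, -0.001]
wrist_force: [-0.4, -0.5, -4.0]
opening: 0.0451
grip_force: 52.8
```

{"name": "arm_command", "arguments": {
  "deltas": [-0.2,0,0,0,0,0,0.9,-0.4,0,0,0,0,0,0.9,-0.6,0,0,0,0,0,0.9,-0.8,0,0,0,0,0,0.9,-1,0,0,0,0,0,0.9]
}}

```text
t: 13.27
tool_pos: [0.4983, -0.0821, 0.1578]
tool_rot: [-0.0, 0.775, 0.632, -0.0]
wrist_force: [0.8, 0.1, -4.5]
opening: 0.045
grip_force: 52.8
```

{"name": "arm_command", "arguments": {
  "deltas": [-0.2,0,0,0,0,0,0.9,-0.4,0.03,0,0,0,0,0.9,-0.6,0.06,0,0,0,0,0.9,-0.8,0.1,0,0,0,0,0.9,-1,0.1,0,0,0,0,0.9]
}}

```text
t: 13.68
tool_pos: [0.4839, -0.2322, 0.158]
tool_rot: [0.0, 0.775, 0.632, 0.0]
wrist_force: [1.6, -1.0, -4.6]
opening: 0.0453
grip_force: 52.8
```

{"name": "arm_command", "arguments": {
  "deltas": [0,0,0,0,0,0,0.9,0,0,0.1,0,0,0,0.9,0,0,0.25,0,0,0,0.9,0,0,0.4,0,0,0,0.9,0,0,0.47,0,0,0,0.9]
}}

```text
t: 14.1
tool_pos: [0.4815, -0.2293, 0.0845]
tool_rot: [-0.003, 0.775, 0.632, -0.001]
wrist_force: [-1.0, 0.2, -4.6]
opening: 0.0447
grip_force: 52.7
```

{"name": "arm_command", "arguments": {
  "deltas": [0,0,0,0,0,0,0.9,0,0,0,0,0,0,0.9,0,0,0,0,0,0,0.9,0,0,0,0,0,0,0.9,0,0,0,0,0,0,0.9]
}}

```text
t: 14.52
tool_pos: [0.4855, -0.2311, 0.0895]
tool_rot: [0.001, 0.775, 0.632, 0.001]
wrist_force: [1.0, -0.4, -5.0]
opening: 0.0448
grip_force: 52.7
```

```bash
cat > fit.py <<'E'
# side-camera cylinder fit of the held/standing socket near x,y; diameter d; z band
import sys; from h import *; from cell import env
from scipy.optimize import least_squares
x,y,d,z0,z1=map(float,sys.argv[1:])
c=env.read_camera("side"); q=cloud(c).reshape(-1,3)
q=q[(np.hypot(q[:,0]-x,q[:,1]-y)<d/2+.006)&(q[:,2]>z0)&(q[:,2]<z1)]
f=least_squares(lambda p:np.hypot(q[:,0]-p[0],q[:,1]-p[1])-d/2,[x,y],loss="soft_l1",f_scale=.001)
print("axis",f.x.round(4),"res",np.abs(f.fun).mean().round(4),"n",len(q),"z",np.percentile(q[:,2],[1,99]).round(4))
E
python3 d.py .482 -.2309 .066; python3 fit.py .4815 -.232 .046 .034 .083;python3 fit.py .4748 -.3024 .038 .036 .1
```

```text
t 14.5167 pos [ 0.4855 -0.2311  0.0895] shift [-0.003 -0.024  0.157] turn [0.0009 0.0003 0.0023]
axis [ 0.4846 -0.2302] res 0.001 n 288 z [0.0473 0.0826]
axis [ 0.4749 -0.3042] res 0.0009 n 70 z [0.037  0.0918]
```

{"name": "arm_command", "arguments": {
  "deltas": [-0.014,-0.018,0.03,0,0,0,0.9,-0.014,-0.018,0.07,0,0,0,0.9,-0.014,-0.018,0.12,0,0,0,0.9,-0.014,-0.018,0.17,0,0,0,0.9,-0.014,-0.018,0.17,0,0,0,0.9]
}}

```text
t: 15.03
tool_pos: [0.4798, -0.2313, 0.0599]
tool_rot: [-0.002, 0.775, 0.632, -0.001]
wrist_force: [-0.8, 0.7, -4.4]
opening: 0.045
grip_force: 52.6
```

{"name": "arm_command", "arguments": {
  "deltas": [0,0,0.005,0,0,0,0.9,0,0,0.01,0,0,0,0.9,0,0,0.015,0,0,0,0.9,0,0,0.015,0,0,0,0.9,0,0,0.015,0,0,0,0.9]
}}

```text
t: 15.45
tool_pos: [0.4814, -0.2321, 0.0604]
tool_rot: [0.0, 0.775, 0.632, 0.0]
wrist_force: [-0.3, -0.0, -4.4]
opening: 0.0451
grip_force: 52.6
```

{"name": "arm_command", "arguments": {
  "deltas": [0,0,0.005,0,0,0,0.9,0,0,0.01,0,0,0,0.9,0,0,0.01,0,0,0,0.9,0,0,0.01,0,0,0,0.9,0,0,0.01,0,0,0,0.9]
}}

```text
t: 15.87
tool_pos: [0.4812, -0.2321, 0.0586]
tool_rot: [0.0, 0.775, 0.632, -0.0]
wrist_force: [0.0, -0.6, -4.9]
opening: 0.0448
grip_force: 52.6
```

{"name": "arm_command", "arguments": {
  "deltas": [0,0,0.004,0,0,0,0.9,0,0,0.008,0,0,0,0.9,0,0,0.008,0,0,0,0.9,0,0,0.008,0,0,0,0.9,0,0,0.008,0,0,0,0.9]
}}

```text
t: 16.28
tool_pos: [0.4812, -0.2321, 0.0574]
tool_rot: [-0.0, 0.775, 0.632, -0.0]
wrist_force: [-1.0, -0.4, -3.8]
opening: 0.0447
grip_force: 52.7
```

{"name": "arm_command", "arguments": {
  "deltas": [0,0,0.003,0,0,0,0.9,0,0,0.006,0,0,0,0.9,0,0,0.006,0,0,0,0.9,0,0,0.006,0,0,0,0.9,0,0,0.006,0,0,0,0.9]
}}

```text
t: 16.7
tool_pos: [0.4813, -0.2322, 0.0571]
tool_rot: [0.0, 0.775, 0.632, -0.0]
wrist_force: [-3.3, 1.3, 3.4]
opening: 0.0445
grip_force: 53.1
```

{"name": "arm_command", "arguments": {
  "deltas": [0,0,0,0,0,0,0.5,0,0,0,0,0,0,0.4,0,0,0,0,0,0,0.25,0,0,0,0,0,0,0.1,0,0,0,0,0,0,0]
}}

```text
t: 17.12
tool_pos: [0.4816, -0.2322, 0.0565]
tool_rot: [0.0, 0.775, 0.632, 0.0]
wrist_force: [-0.5, -0.2, 0.0]
opening: 0.0846
grip_force: 0.0
```

{"name": "arm_command", "arguments": {
  "deltas": [0,0,0,0,0,0,0,0,0,-0.2,0,0,0,0,0,0,-0.4,0,0,0,0,0,0,-0.6,0,0,0,0,0,0,-0.72,0,0,0,0]
}}

```text
t: 17.53
tool_pos: [0.4827, -0.2328, 0.1679]
tool_rot: [0.002, 0.775, 0.632, 0.001]
wrist_force: [0.2, -0.7, 0.2]
opening: 0.0853
grip_force: 0.0
```

```bash
python3 fit.py .482 -.232 .046 .036 .1; python3 d.py .5329 .1401 .165
```

```text
axis [ 0.4802 -0.2308] res 0.0017 n 619 z [0.0372 0.0928]
t 17.5833 pos [ 0.4846 -0.2339  0.1713] shift [ 2.507 -0.187  0.033] turn [0.003  0.0009 0.0022]
```

{"name": "arm_command", "arguments": {
  "deltas": [0.1,0,0,0,0,0,0,0.3,0,0,0,0,0,0,0.55,-0.05,0,0,0,0,0,0.8,-0.1,0,0,0,0,0,1,-0.18,0,0,0,0,0]
}}

```text
t: 18.0
tool_pos: [0.4854, -0.0779, 0.1644]
tool_rot: [0.0, 0.775, 0.632, 0.001]
wrist_force: [0.8, 0.5, -0.3]
opening: 0.0853
grip_force: 0.0
```

{"name": "arm_command", "arguments": {
  "deltas": [0.2,0,0,0,0,0,0,0.4,0,0,0,0,0,0,0.6,0,0,0,0,0,0,0.8,0,0,0,0,0,0,1,0,0,0,0,0,0]
}}

```text
t: 18.42
tool_pos: [0.5152, 0.0688, 0.1643]
tool_rot: [0.0, 0.775, 0.632, 0.0]
wrist_force: [0.7, -0.5, 0.6]
opening: 0.0854
grip_force: 0.0
```

{"name": "arm_command", "arguments": {
  "deltas": [0.2,0,0,0,0,0,0,0.35,0,0,0,0,0,0,0.5,0,0,0,0,0,0,0.5,0,0,0,0,0,0,0.5,0,0,0,0,0,0]
}}

```text
t: 18.83
tool_pos: [0.5301, 0.1416, 0.1641]
tool_rot: [-0.0, 0.774, 0.633, -0.0]
wrist_force: [-0.0, 0.3, -0.2]
opening: 0.0856
grip_force: 0.0
```

```bash
python3 d.py .5329 .1401 .044
```

```text
t 18.8333 pos [0.5301 0.1416 0.1641] shift [-0.006  0.02   0.801] turn [-0.0001  0.0001  0.0029]
```

{"name": "arm_command", "arguments": {
  "deltas": [-0.006,0.02,0.2,0,0,0,0,-0.006,0.02,0.4,0,0,0,0,-0.006,0.02,0.55,0,0,0,0,-0.006,0.02,0.7,0,0,0,0,-0.006,0.02,0.8,0,0,0,0],
  "force": 35
}}

```text
t: 19.25
tool_pos: [0.5311, 0.1374, 0.0419]
tool_rot: [-0.001, 0.775, 0.632, -0.002]
wrist_force: [-0.4, 0.3, -0.1]
opening: 0.0851
grip_force: 0.0
```

{"name": "arm_command", "arguments": {
  "deltas": [0,0,0,0,0,0,0.2,0,0,0,0,0,0,0.4,0,0,0,0,0,0,0.5,0,0,0,0,0,0,0.6,0,0,0,0,0,0,0.7]
}}

```text
t: 19.67
tool_pos: [0.5343, 0.1393, 0.0462]
tool_rot: [0.001, 0.775, 0.632, 0.001]
wrist_force: [-0.6, -0.8, 0.4]
opening: 0.0262
grip_force: 0.0
```

{"name": "arm_command", "arguments": {
  "deltas": [0,0,0,0,0,0,0.8,0,0,0,0,0,0,0.9,0,0,0,0,0,0,1,0,0,0,0,0,0,1,0,0,0,0,0,0,1]
}}

```text
t: 20.08
tool_pos: [0.5341, 0.1394, 0.0462]
tool_rot: [0.001, 0.775, 0.632, 0.001]
wrist_force: [-1.0, -1.2, 5.9]
opening: 0.0216
grip_force: 34.2
```

{"name": "arm_command", "arguments": {
  "deltas": [0,0,-0.05,0,0,0,1,0,0,-0.1,0,0,0,1,0,0,-0.3,0,0,0,1,0,0,-0.5,0,0,0,1,0,0,-0.75,0,0,0,1]
}}

```text
t: 20.5
tool_pos: [0.531, 0.1389, 0.1565]
tool_rot: [-0.001, 0.775, 0.632, -0.002]
wrist_force: [-0.0, 0.3, -2.0]
opening: 0.0206
grip_force: 34.5
```

```bash
python3 d.py .4955 -.0882 .16
```

```text
t 20.5 pos [0.531  0.1389 0.1565] shift [-1.53   0.073 -0.021] turn [-0.0013  0.0006  0.0022]
```

{"name": "arm_command", "arguments": {
  "deltas": [-0.1,0,0,0,0,0,1,-0.3,0,0,0,0,0,1,-0.55,0,0,0,0,0,1,-0.8,0.03,0,0,0,0,1,-1,0.06,0,0,0,0,1]
}}

```text
t: 20.92
tool_pos: [0.5107, -0.0112, 0.1576]
tool_rot: [0.0, 0.775, 0.632, -0.0]
wrist_force: [0.4, -0.4, -1.0]
opening: 0.0212
grip_force: 34.7
```

{"name": "arm_command", "arguments": {
  "deltas": [-0.2,0,0,0,0,0,1,-0.4,0,0.05,0,0,0,1,-0.535,0,0.2,0,0,0,1,-0.535,0,0.35,0,0,0,1,-0.535,0,0.47,0,0,0,1]
}}

```text
t: 21.33
tool_pos: [0.4948, -0.0895, 0.086]
tool_rot: [0.0, 0.776, 0.631, 0.0]
wrist_force: [-0.0, -0.3, -1.1]
opening: 0.021
grip_force: 34.7
```

{"name": "arm_command", "arguments": {
  "deltas": [0,0,0,0,0,0,1,0,0,0,0,0,0,1,0,0,0,0,0,0,1,0,0,0,0,0,0,1,0,0,0,0,0,0,1]
}}

```text
t: 21.75
tool_pos: [0.4969, -0.0881, 0.0883]
tool_rot: [0.001, 0.775, 0.632, 0.001]
wrist_force: [0.0, 0.6, -0.5]
opening: 0.0211
grip_force: 34.6
```

```bash
python3 d.py .4955 -.0882 .063; python3 fit.py .4955 -.089 .022 .05 .080
```

```text
t 21.75 pos [ 0.4969 -0.0881  0.0883] shift [-0.003 -0.01   0.168] turn [0.001  0.     0.0024]
axis [ 0.4969 -0.0875] res 0.0008 n 150 z [0.0502 0.0798]
```

{"name": "arm_command", "arguments": {
  "deltas": [-0.007,-0.008,0.03,0,0,0,1,-0.007,-0.008,0.07,0,0,0,1,-0.007,-0.008,0.12,0,0,0,1,-0.007,-0.008,0.17,0,0,0,1,-0.007,-0.008,0.175,0,0,0,1]
}}

```text
t: 22.22
tool_pos: [0.4927, -0.0886, 0.0582]
tool_rot: [-0.001, 0.775, 0.632, -0.001]
wrist_force: [0.6, 0.6, -1.4]
opening: 0.0213
grip_force: 34.8
```

{"name": "arm_command", "arguments": {
  "deltas": [0,0,0.005,0,0,0,1,0,0,0.01,0,0,0,1,0,0,0.015,0,0,0,1,0,0,0.015,0,0,0,1,0,0,0.015,0,0,0,1]
}}

```text
t: 22.63
tool_pos: [0.4942, -0.089, 0.0582]
tool_rot: [0.0, 0.775, 0.632, 0.0]
wrist_force: [-0.8, -0.6, -1.3]
opening: 0.021
grip_force: 34.8
```

{"name": "arm_command", "arguments": {
  "deltas": [0,0,0.005,0,0,0,1,0,0,0.01,0,0,0,1,0,0,0.01,0,0,0,1,0,0,0.01,0,0,0,1,0,0,0.01,0,0,0,1]
}}

```text
t: 23.05
tool_pos: [0.4941, -0.0889, 0.0565]
tool_rot: [0.0, 0.775, 0.632, -0.0]
wrist_force: [-0.2, 0.1, -1.7]
opening: 0.021
grip_force: 34.8
```

{"name": "arm_command", "arguments": {
  "deltas": [0,0,0.004,0,0,0,1,0,0,0.008,0,0,0,1,0,0,0.008,0,0,0,1,0,0,0.008,0,0,0,1,0,0,0.008,0,0,0,1]
}}

```text
t: 23.47
tool_pos: [0.494, -0.0889, 0.0553]
tool_rot: [-0.0, 0.775, 0.632, -0.0]
wrist_force: [-0.5, -0.1, -0.3]
opening: 0.021
grip_force: 34.8
```

{"name": "arm_command", "arguments": {
  "deltas": [0,0,0.003,0,0,0,1,0,0,0.006,0,0,0,1,0,0,0.006,0,0,0,1,0,0,0.006,0,0,0,1,0,0,0.006,0,0,0,1]
}}

```text
t: 23.88
tool_pos: [0.4942, -0.089, 0.0552]
tool_rot: [0.0, 0.775, 0.632, 0.0]
wrist_force: [-2.6, -0.1, 5.6]
opening: 0.0207
grip_force: 35.5
```

{"name": "arm_command", "arguments": {
  "deltas": [0,0,0,0,0,0,0.7,0,0,0,0,0,0,0.55,0,0,0,0,0,0,0.4,0,0,0,0,0,0,0.2,0,0,0,0,0,0,0]
}}

```text
t: 24.3
tool_pos: [0.4941, -0.0889, 0.0543]
tool_rot: [-0.0, 0.775, 0.632, -0.0]
wrist_force: [0.6, 0.2, 0.3]
opening: 0.073
grip_force: 0.0
```

{"name": "arm_command", "arguments": {
  "deltas": [0,0,0,0,0,0,0,0,0,-0.2,0,0,0,0,0,0,-0.4,0,0,0,0,0,0,-0.6,0,0,0,0,0,0,-0.72,0,0,0,0]
}}

```text
t: 24.72
tool_pos: [0.4955, -0.0893, 0.1657]
tool_rot: [0.002, 0.775, 0.632, 0.001]
wrist_force: [0.1, 0.3, 0.5]
opening: 0.0857
grip_force: 0.0
```

```bash
python3 fit.py .4945 -.09 .022 .036 .1
```

```text
axis [ 0.494  -0.0878] res 0.001 n 318 z [0.0366 0.0931]
```

{"name": "arm_command", "arguments": {
  "deltas": [0.1,0,0,0,0,0,0,0.3,0,0,0,0,0,0,0.55,-0.05,0,0,0,0,0,0.8,-0.1,0,0,0,0,0,1,-0.118,0,0,0,0,0]
}}

```text
t: 25.18
tool_pos: [0.5062, 0.0636, 0.1622]
tool_rot: [-0.0, 0.775, 0.632, -0.0]
wrist_force: [-0.2, -0.1, 0.2]
opening: 0.0852
grip_force: 0.0
```

{"name": "arm_command", "arguments": {
  "deltas": [0.12,0,0,0,0,0,0,0.12,0,0,0,0,0,0,0.12,0,0,0,0,0,0,0.12,0,0,0,0,0,0,0.12,0,0,0,0,0,0]
}}

```text
t: 25.6
tool_pos: [0.5103, 0.0782, 0.1622]
tool_rot: [0.0, 0.775, 0.632, -0.0]
wrist_force: [0.0, 0.6, -0.0]
opening: 0.0853
grip_force: 0.0
```

```bash
python3 d.py .5119 .0794 .044
```

```text
t 25.6 pos [0.5103 0.0782 0.1622] shift [0.011 0.009 0.788] turn [-0.0001  0.0002  0.0019]
```

{"name": "arm_command", "arguments": {
  "deltas": [0.01,0.009,0.2,0,0,0,0,0.01,0.009,0.4,0,0,0,0,0.01,0.009,0.55,0,0,0,0,0.01,0.009,0.7,0,0,0,0,0.01,0.009,0.79,0,0,0,0],
  "force": 40
}}

```text
t: 26.02
tool_pos: [0.5103, 0.0788, 0.0413]
tool_rot: [-0.001, 0.776, 0.631, -0.002]
wrist_force: [-0.6, 0.0, 0.2]
opening: 0.0854
grip_force: 0.0
```

{"name": "arm_command", "arguments": {
  "deltas": [0,0,0,0,0,0,0.2,0,0,0,0,0,0,0.4,0,0,0,0,0,0,0.5,0,0,0,0,0,0,0.6,0,0,0,0,0,0,0.7]
}}

```text
t: 26.43
tool_pos: [0.5136, 0.0803, 0.0457]
tool_rot: [0.001, 0.775, 0.632, 0.001]
wrist_force: [0.4, 0.1, 1.2]
opening: 0.0292
grip_force: 39.4
```

{"name": "arm_command", "arguments": {
  "deltas": [0,0,0,0,0,0,0.8,0,0,0,0,0,0,0.9,0,0,0,0,0,0,0.9,0,0,0,0,0,0,0.9,0,0,0,0,0,0,0.9]
}}

```text
t: 26.85
tool_pos: [0.5136, 0.0804, 0.0457]
tool_rot: [0.001, 0.775, 0.632, 0.001]
wrist_force: [-1.8, -1.1, 6.1]
opening: 0.0291
grip_force: 39.6
```

{"name": "arm_command", "arguments": {
  "deltas": [0,0,-0.05,0,0,0,0.9,0,0,-0.1,0,0,0,0.9,0,0,-0.3,0,0,0,0.9,0,0,-0.5,0,0,0,0.9,0,0,-0.75,0,0,0,0.9]
}}

```text
t: 27.27
tool_pos: [0.5099, 0.0803, 0.1558]
tool_rot: [-0.001, 0.775, 0.632, -0.002]
wrist_force: [0.1, 0.0, -2.1]
opening: 0.0292
grip_force: 39.8
```

```bash
python3 d.py .488 -.1602 .16
```

```text
t 27.2667 pos [0.5099 0.0803 0.1558] shift [-1.6    0.179 -0.026] turn [-0.0015  0.0004  0.0022]
```

{"name": "arm_command", "arguments": {
  "deltas": [-0.1,0,0,0,0,0,0.9,-0.3,0,0,0,0,0,0.9,-0.55,0.05,0,0,0,0,0.9,-0.8,0.1,0,0,0,0,0.9,-1,0.165,0,0,0,0,0.9]
}}

```text
t: 27.68
tool_pos: [0.5052, -0.0732, 0.157]
tool_rot: [0.0, 0.775, 0.632, -0.0]
wrist_force: [0.8, -0.9, -2.5]
opening: 0.029
grip_force: 39.9
```

{"name": "arm_command", "arguments": {
  "deltas": [-0.2,0,0,0,0,0,0.9,-0.4,0,0,0,0,0,0.9,-0.6,0,0,0,0,0,0.9,-0.6,0,0,0,0,0,0.9,-0.6,0,0.1,0,0,0,0.9]
}}

```text
t: 28.1
tool_pos: [0.4901, -0.162, 0.1447]
tool_rot: [0.003, 0.776, 0.631, 0.002]
wrist_force: [0.2, -0.5, -1.5]
opening: 0.029
grip_force: 40.0
```

{"name": "arm_command", "arguments": {
  "deltas": [0,0,0.15,0,0,0,0.9,0,0,0.28,0,0,0,0.9,0,0,0.37,0,0,0,0.9,0,0,0.37,0,0,0,0.9,0,0,0.37,0,0,0,0.9]
}}

```text
t: 28.52
tool_pos: [0.4873, -0.1589, 0.0854]
tool_rot: [-0.001, 0.775, 0.632, -0.001]
wrist_force: [-0.2, 0.2, -2.5]
opening: 0.0288
grip_force: 40.0
```

```bash
python3 d.py .488 -.1602 .063; python3 fit.py .488 -.161 .030 .05 .080
```

```text
t 28.5167 pos [ 0.4873 -0.1589  0.0854] shift [-0.008  0.007  0.149] turn [-0.0007 -0.0002  0.0023]
axis [ 0.4866 -0.1602] res 0.0009 n 171 z [0.0508 0.0795]
```

{"name": "arm_command", "arguments": {
  "deltas": [-0.003,0,0.03,0,0,0,0.9,-0.003,0,0.07,0,0,0,0.9,-0.003,0,0.12,0,0,0,0.9,-0.003,0,0.165,0,0,0,0.9,-0.003,0,0.175,0,0,0,0.9]
}}

```text
t: 28.98
tool_pos: [0.4869, -0.1597, 0.0581]
tool_rot: [-0.001, 0.775, 0.632, -0.001]
wrist_force: [0.2, -0.0, -0.8]
opening: 0.029
grip_force: 40.0
```

{"name": "arm_command", "arguments": {
  "deltas": [0,0,0.005,0,0,0,0.9,0,0,0.01,0,0,0,0.9,0,0,0.01,0,0,0,0.9,0,0,0.01,0,0,0,0.9,0,0,0.01,0,0,0,0.9]
}}

```text
t: 29.4
tool_pos: [0.4883, -0.1603, 0.0585]
tool_rot: [0.0, 0.775, 0.632, 0.0]
wrist_force: [-0.3, 1.0, -1.4]
opening: 0.0291
grip_force: 40.0
```

{"name": "arm_command", "arguments": {
  "deltas": [0,0,0.005,0,0,0,0.9,0,0,0.01,0,0,0,0.9,0,0,0.015,0,0,0,0.9,0,0,0.018,0,0,0,0.9,0,0,0.018,0,0,0,0.9]
}}

```text
t: 29.82
tool_pos: [0.4879, -0.1601, 0.0553]
tool_rot: [-0.0, 0.775, 0.632, -0.0]
wrist_force: [0.6, 0.3, -1.6]
opening: 0.0292
grip_force: 40.0
```

{"name": "arm_command", "arguments": {
  "deltas": [0,0,0.004,0,0,0,0.9,0,0,0.008,0,0,0,0.9,0,0,0.008,0,0,0,0.9,0,0,0.008,0,0,0,0.9,0,0,0.008,0,0,0,0.9]
}}

```text
t: 30.23
tool_pos: [0.4882, -0.1602, 0.0547]
tool_rot: [0.0, 0.775, 0.632, 0.0]
wrist_force: [-2.5, 0.8, 3.8]
opening: 0.0289
grip_force: 40.3
```

Contact comes at the expected 0.0547. I release, lift, back the arm off and check.

{"name": "arm_command", "arguments": {
  "deltas": [0,0,0,0,0,0,0.6,0,0,0,0,0,0,0.45,0,0,0,0,0,0,0.3,0,0,0,0,0,0,0.1,0,0,0,0,0,0,0]
}}

```text
t: 30.65
tool_pos: [0.4881, -0.1602, 0.0542]
tool_rot: [0.0, 0.775, 0.632, 0.0]
wrist_force: [-0.2, 0.4, -0.1]
opening: 0.0804
grip_force: 0.0
```

{"name": "arm_command", "arguments": {
  "deltas": [0,0,0,0,0,0,0,0,0,-0.2,0,0,0,0,0,0,-0.4,0,0,0,0,0,0,-0.6,0,0,0,0,0,0,-0.8,0,0,0,0]
}}

```text
t: 31.07
tool_pos: [0.4877, -0.16, 0.1753]
tool_rot: [-0.0, 0.775, 0.632, -0.0]
wrist_force: [0.8, -0.0, -0.4]
opening: 0.0854
grip_force: 0.0
```

{"name": "arm_command", "arguments": {
  "deltas": [0.2,0,0,0,0,0,0,0.4,0,0,0,0,0,0,0.6,0,0,0,0,0,0,0.8,0,0,0,0,0,0,1,0,0,0,0,0,0]
}}

```text
t: 31.48
tool_pos: [0.5183, -0.012, 0.1745]
tool_rot: [0.0, 0.775, 0.632, 0.0]
wrist_force: [1.0, -0.6, -0.3]
opening: 0.0853
grip_force: 0.0
```

{"name": "arm_command", "arguments": {
  "deltas": [0.2,0,0,0,0,0,0,0.4,0,0,0,0,0,0,0.6,0,0,0,0,0,0,0.8,0,0,0,0,0,0,1,0,0,0,0,0,0]
}}

```text
t: 31.9
tool_pos: [0.5484, 0.1353, 0.1742]
tool_rot: [0.0, 0.775, 0.632, 0.0]
wrist_force: [0.1, -0.4, 1.1]
opening: 0.0856
grip_force: 0.0
```

Run:
```python
from cell import env
from h import *
c=env.read_camera("top"); z=cloud(c)[...,2]; P=cloud(c)
for a,b in((.474,-.302),(.481,-.231),(.488,-.159),(.495,-.087)):
    m=(np.hypot(P[...,0]-a,P[...,1]-b)<.032)&(z>.075)&(z<.12)
    for k in blobs(m,10): print(circ(c,k,.092),np.median(z[m]).round(4))
cv2.imwrite("pics/top9.png",cv2.resize(c["color"][180:280,290:490],None,fx=3,fy=3))
```

```text
[ 0.4734 -0.3007  0.0396  0.0433] 0.0903
[ 0.4789 -0.2283  0.0468  0.0504] 0.0904
[ 0.4862 -0.1592  0.0301  0.033 ] 0.0901
[ 0.4927 -0.0865  0.0217  0.024 ] 0.091
```

View pics/top9.png

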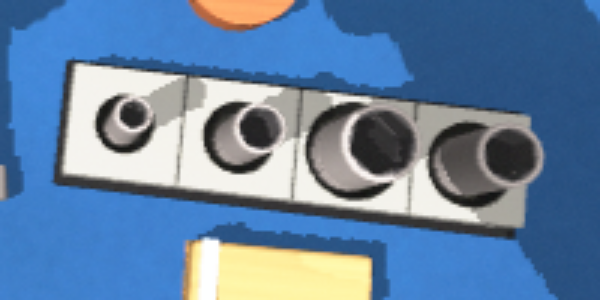

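The picture shows all four sockets upright in their matching wells: small (130,112), medium (258,128), giant (385,143) and large (512,155). Their tops are level.

```bash
python3 -c "
from cell import env
print(env.close_job())"
```

```text
the job is handed in; nothing more can be done
None
```

All four sockets now stand upright and free on the floors of the wells of their own size, hexagon end up, and the job was handed in at about 32 s on the robot's clock.

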